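# Refit the drip grate at the cupping station

## Robot

A 6-joint arm with a two-finger parallel gripper is mounted at the origin on the work surface. World frame = base frame: x ahead of the robot, y to its left, z up, the work surface at z = 0. Lengths are in mm, angles in rad, forces in N, time in s.
With the tool pointing down it reaches from about 275 to 825 mm from the base axis. Payload 5.2 kg.
Tool frame: the origin (TCP) lies at the very end of the fingers, on their centre line; the grasp point (between the pads) lies 19 mm behind it; z points along the fingers, y is the line along which they close (so a half turn about z gives the same grasp; the last joint's range is limited). The gripper opens to 93 mm and grips with 3 to 60 N. Pads are 15 mm wide; open, the fingers measure 128 mm over their backs; the gripper's body (75 mm by 188 mm) begins 65 mm behind the grasp point.
Start: joints at [1.043, 0.259, 1.535, -0, 1.348, -0.203], TCP at [175.494, 521.255, 218.653] pointing down, gripper open.
Joint ranges: [-3.14, 3.14], [-0.91, 2.08], [0.19, 2.58], [-1.22, 4.36], [0.22, 2.71], [-3.12, 3.12]. Speed limits (rad/s): [2.57, 2.57, 3.14, 3.14, 3.14, 3.14].

## Interface

Orientations are given as [roll, pitch, yaw] about the fixed x, y, z axes, in that order (R = Rz(yaw) Ry(pitch) Rx(roll)).
In Python, from bench import robot gives the robot as it stands. The module is installed in compiled form; this text tells all that it offers. Calls block until the motion is done:
- robot.move_ptp(position, orientation): joint-space move of the TCP to a pose.
- robot.move_linear(position, ori=None, speed=150, f_stop=None): straight line of the TCP; ori=None keeps the orientation; speed is the mean speed in mm/s. With f_stop (N) it stops when the force on the tool has changed by that much, and returns True; else False.
- robot.move_j(angles): joint-space move.
- robot.move_gripper(opening): opening from 0.0 (shut) to 1.0 (fully open); the grip force is fixed at half the most; returns when the fingers have stopped.
- robot.sleep(seconds).
- robot.inverse_kinematics(position, orientation): joint angles nearest the present ones, or None.
- robot.get_image(name): name is "scene" or "top"; returns a dict with "img" (480x640x3 uint8, blue, green, red), "fovy" (degrees; the focal length in pixels is half the picture's height over the tangent of half this angle, whatever the lens; pixels are square), "cx", "cy" (the principal point, pixels), "k1" (the pictures are not rectified: a ray, as slopes to the right and down, at radius r is drawn at 1 + k1 r^2 times it, then the intrinsics apply), "eye" and "orientation" of the camera in the world. Camera axes: x right, y down, z forward; pixel columns grow to the right and rows downward; lengths in mm; the calibration is good to about 2 mm. A picture is of the moment at which its call begins. There is no depth.
A pose or a line that the arm cannot do raises robot.MotionError and nothing moves.
- robot.hand_in(): hands the job in; it is judged then, once.
Readings, each from a call of its own:
- robot.current_t(): time.
- robot.current_qpos(): joint angles.
- robot.current_joint_vel(): joint speeds.
- robot.current_joint_efforts(): joint torques, N m.
- robot.current_tcp_pos(): TCP position.
- robot.current_eef_rot(): TCP orientation.
- robot.current_contact_force(): force on the tool from outside, world axes, zero at the start.
- robot.current_ft_torque(): the same for the moment, N m.
- robot.current_gripper_width(): opening from 0.0 (shut) to 1.0 (fully open).
- robot.current_finger_force(): force on a finger pad.
Only numpy, scipy, OpenCV 4.12 (cv2) and the standard library are available. Lean on these libraries where they do the work, as an engineer would, in place of code of your own. Each camera call takes 0.05 s, during which the arm holds its last target. There are 200 camera calls.

## Task

Put the loose steel drip grate back into the tray of the drip station: with the plate tilted, hook its blue-marked edge under the steel lip until it meets the stop, then rotate the other edge down and press it until it clicks under the orange catch and the grate lies flat, fully home on the tray floor, and let go. Work by feel and gently, with never more than 25 N between grate and station, and leave the two bowls and the blue sample tray where they are.

Things in the scene. Friction and masses are not known exactly. Their poses are not given: they have to be found in the camera images.
- grate: Loose steel drip grate, 0.26 to 0.42 kg: plate 150 (x) x 110 (y) x 6 mm with dark shallow slots; starts flat on the counter. Origin at the centre of its underside, z up. Its -x edge, with a 10 mm blue band, is the hook edge. An upright light-wood grip block 12 (x) x 44 (y) mm stands on the plate at x = +25 mm, y = 0, from z = 6 to 44 mm, to be pinched across the 12 mm.
- grip (a point): On the grate: the centre of the grip block 32 mm above the plate's underside (12 mm below the block's top).
- hook_edge (a point): On the grate: middle of the hook edge (blue), at the underside, x = -75 mm. Laid flat the grate is too long to get in between lip and end wall: this edge goes under the lip with the plate tilted 0.24 to 0.3 rad, hook edge low. Seated, the grate's underside is on the seat and its x axis is along the station's x.
- far_edge (a point): On the grate: middle of the edge across from the hook edge, at the underside, x = +75 mm. With the hook edge at the stop this edge clears the tray's end wall by only 2.5 mm and comes to rest on the catch's ramp; about 5 to 12 N of push down on the top of the grip block takes it past.
- station: Drip station, fixed: black base 250 (x) x 146 (y) x 16 mm with a grey tray on top. Origin at the centre of the base's underside, z up. The tray is firmly clamped anywhere from -22 to +22 mm along the station's x from its middle setting; this is NOT measured: feel or look. Flat cushioned tray floor (seat) at z = 36 mm, giving 1 mm per 8 N, 115 mm wide in y (centred) between side walls to z = 45 mm.
- bowl_left: Bystander: loose dark brown ceramic cupping bowl, rim radius 48 mm, 62 mm high. Origin at the centre of its underside.
- bowl_right: Bystander: a second, equal cupping bowl. Origin at the centre of its underside.
- sample_tray: Bystander: loose blue open plastic sample tray 80 x 150 x 28 mm. Origin at the centre of its underside.
- lip_mid (a point): Point on the station where the lip's free edge is when the tray is at its middle setting: x = -63 mm, y = 0, z = 48 mm. The steel lip, at the tray's -x end, is 4 mm thick; its underside is 12 mm above the seat and it reaches 14 mm over the seat from a vertical stop wall (face at x = -77 mm, middle setting). Fixed to the base, does not shift with the tray.
- catch_mid (a point): Point on the station where the orange catch's tip is with the tray at its middle setting: x = +69.5 mm, y = 0, z = 44 mm (8 mm above the seat). The catch, 70 mm wide, sticks out 6 mm from the tray's +x end wall (inner face x = +75.5 mm, up to z = 50 mm) and has a steep ramp up to z = 56 mm. A spring of 2.5 to 4 N lets it give way to +x. Fixed to the base, does not shift with the tray.
Things that resemble listed ones, but are neither listed nor needed, are in the scene too. There is more than one size of the grate; the one meant has the size given above.

How it is judged (in metres and radians):
On the way:
1. the grate, tilted by more than 0.08 rad, has its hook edge low at the lip end: at most 7 mm above the seat, at least 51 mm to the -x side of the station's origin (z of hook_edge in the frame of station between 0.033 and 0.043 m and x of hook_edge in the frame of station between -0.104 and -0.051 m and y of hook_edge in the frame of station between -0.008 and 0.008 m and angle between the z axis of grate and the z axis of station, either way round above 0.08 rad), for 0.1 s.
At the end, for the whole second after the job is handed in: The grate lies flat in the tray (within 0.03 rad) with both its edges within 2.5 mm of the tray floor, the hook edge at the lip end, released and at rest; bowls and sample tray within 20 mm of where they were (z of hook_edge in the frame of station between 0.034 and 0.0385 m and z of far_edge in the frame of station between 0.034 and 0.0385 m and x of hook_edge in the frame of station between -0.103 and -0.051 m and y of grate in the frame of station between -0.008 and 0.008 m and angle between the z axis of grate and the z axis of station, either way round below 0.03 rad and contact force between grate and the fingers below 0.1 N and linear speed of grate below 0.02 m/s and distance of each of bowl_left, bowl_right, sample_tray from where it was at the start of the episode below 0.02 m); the robot touches nothing.
It fails at once if more than 25 N between the grate and the station (contact force between grate and station above 25 N).
It fails at once if a bowl or the sample tray is pushed more than 20 mm (distance of any of bowl_left, bowl_right, sample_tray from where it was at the start of the episode above 0.02 m).
It also fails if it takes over 58 s, if anything falls off the work surface, if the arm or the gripper's body presses on something with over 40 N, if the wrist force passes 120 N, or if a joint passes its speed limit or range.

## Working session

There is one attempt and no reset: what is moved stays moved. The work goes in short steps, each a Python script; the robot and the scene stay as the last script left them, time stands still between calls to the robot, and variables do not carry over. Pictures are saved under pics/ and viewed, at most 10 in all, crops included, and the job is handed in when it is done.

```bash
mkdir -p pics; ls; python3 - <<'E'
from bench import robot
import cv2,pickle
d={}
for n in("scene","top"):
    d[n]=robot.get_image(n); cv2.imwrite(f"pics/{n}0.png",d[n]["img"])
    print(n,{k:v for k,v in d[n].items() if k!="img"})
pickle.dump(d,open("im0.pkl","wb")); print(robot.current_t())
E
```

```text
pics
scene {'fovy': 44.60854105801512, 'cx': 317.653639643251, 'cy': 245.7943332996398, 'k1': -0.15800318375571207, 'eye': array([1500.1400027 ,   11.88095424,  971.82077694]), 'orientation': array([-2.37261126,  0.01226973,  1.59058539])}
top {'fovy': 46.01457549100449, 'cx': 318.33156706501245, 'cy': 241.73674931930864, 'k1': -0.06467708302485242, 'eye': array([ 419.82198014,   -7.48339588, 1539.32873194]), 'orientation': array([-3.02015573, -0.00312027, -1.55444196])}
0.1
```

View pics/top0.png

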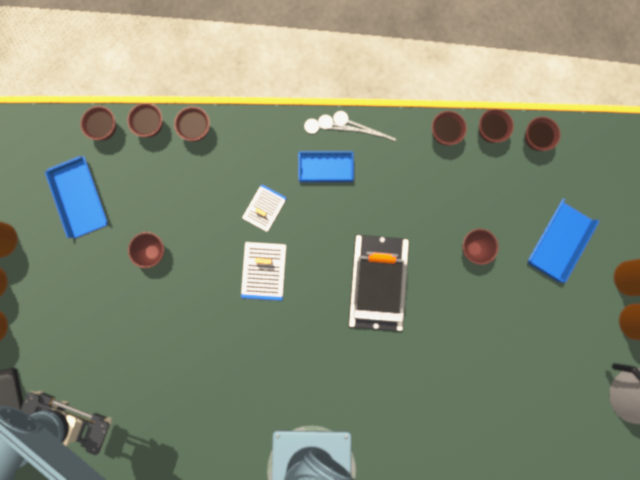

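View pics/scene0.png

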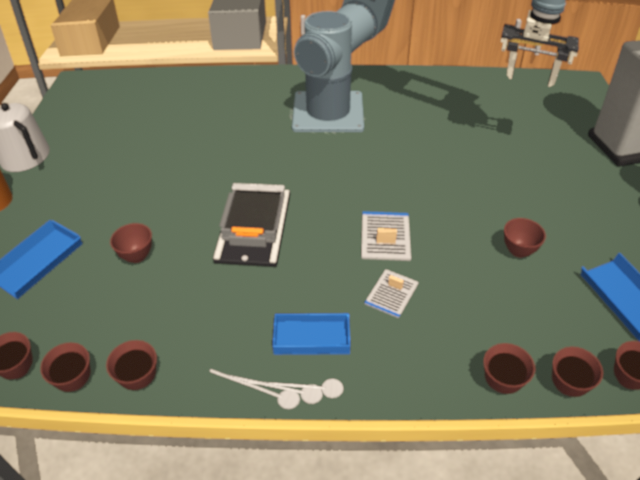

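Top view shows two grates: a large one at (264,271) with its blue edge towards the robot, and a small one at (264,208). The station is at (379,284), with the white lip at its robot end (380,317) and the orange catch at (382,258). By size (about 57x42 px at 0.37 px/mm, so 150x110 mm), the large one fits. I'll confirm it in a crop and measure.

```bash
cat >h.py <<'E'
import numpy as np,cv2
from scipy.spatial.transform import Rotation as R
def ray(im,uv):
    f=240/np.tan(np.radians(im["fovy"])/2)
    K=np.array([[f,0,im["cx"]],[0,f,im["cy"]],[0,0,1]])
    p=cv2.undistortPoints(np.array(uv,float).reshape(-1,1,2),K,np.array([im["k1"],0,0,0,0.]))[:,0]
    d=np.c_[p,np.ones(len(p))]@R.from_euler("xyz",im["orientation"]).as_matrix().T
    return im["eye"],d
def onz(im,uv,z):
    e,d=ray(im,uv); return e+d*((z-e[2])/d[:,2])[:,None]
def two(imA,a,imB,b):
    e1,d1=ray(imA,[a]);e2,d2=ray(imB,[b])
    A=np.c_[d1[0],-d2[0]];s=np.linalg.lstsq(A,e2-e1,rcond=None)[0]
    p,q=e1+s[0]*d1[0],e2+s[1]*d2[0]; return (p+q)/2,np.linalg.norm(p-q)
def comps(mask,amin=30):
    n,l,s,c=cv2.connectedComponentsWithStats(mask.astype(np.uint8))
    return [(l==i,s[i],c[i]) for i in range(1,n) if s[i][4]>=amin]
def rect(mask):
    m=cv2.morphologyEx(mask.astype(np.uint8),cv2.MORPH_CLOSE,np.ones((5,5)))
    c=max(cv2.findContours(m,cv2.RETR_EXTERNAL,cv2.CHAIN_APPROX_NONE)[0],key=cv2.contourArea)
    return c[:,0]
E
python3 - <<'E'
from h import *
import pickle
d=pickle.load(open("im0.pkl","rb"));t=d["top"]["img"];s=d["scene"]["img"]
a=cv2.resize(t[180:340,230:420],None,fx=4,fy=4,interpolation=cv2.INTER_CUBIC)[:,:]
a=cv2.resize(a,(640,540)) 
cv2.imwrite("pics/c1.png",cv2.resize(t[182:337,232:422],None,fx=3.8,fy=3.8,interpolation=cv2.INTER_CUBIC))
cv2.imwrite("pics/c2.png",cv2.resize(s[175:320,210:425],None,fx=3.7,fy=3.7,interpolation=cv2.INTER_CUBIC))
for n in d:
    im=d[n];hsv=cv2.cvtColor(im["img"],cv2.COLOR_BGR2HSV);H,S,V=cv2.split(hsv)
    for nm,m in (("white",(S<60)&(V>130)),("blue",(H>100)&(H<125)&(S>120)),("orange",(H>5)&(H<14)&(S>200)&(V>180)),("wood",(H>12)&(H<28)&(S>70)&(V>150))):
        for k,st,c in comps(m,15):
            if 200<c[0]<430 and 170<c[1]<345: print(n,nm,st,c.round(1))
E
```

```text
scene white [ 213  182   77   81 1445] [255.8 216.9]
scene white [ 361  214   51   47 1919] [385.4 237.8]
scene white [266 231   9   3  25] [270.  231.9]
scene white [241 255   7   6  34] [244.3 257.5]
scene white [ 366  269   53   47 1276] [392.1 292.3]
scene white [365 303  34  15  53] [382.  310.7]
scene blue [363 212  45   3  79] [385.8 212.8]
scene blue [ 273  313   77   41 3058] [311.2 333.5]
scene wood [231 227  32   9 235] [246.9 230.8]
scene wood [376 227  21  18 319] [386.2 235.3]
scene wood [388 275  16  15 159] [395.4 282.1]
top white [ 240  183   46   50 1198] [262.8 208.8]
top white [ 348  234   62   97 1464] [375.3 288.9]
top white [379 236   7   7  35] [381.8 239. ]
top white [ 240  240   48   57 2255] [263.1 268.5]
top white [373 323   6   6  32] [375.5 325.5]
top blue [262 185  24  14  31] [273.4 191.2]
top blue [241 295  41   6 120] [261.1 297.4]
top orange [369 259  26   4  34] [382.3 260.7]
top wood [256 208  10   9  43] [260.6 212.6]
top wood [369 253  27  10 202] [381.8 257.5]
top wood [256 257  16   8 100] [263.6 260.7]
```

View pics/c1.png

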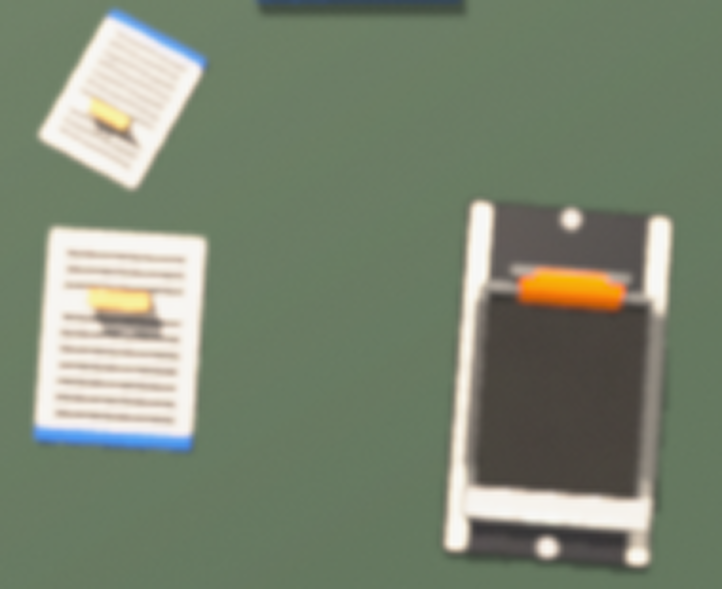

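View pics/c2.png

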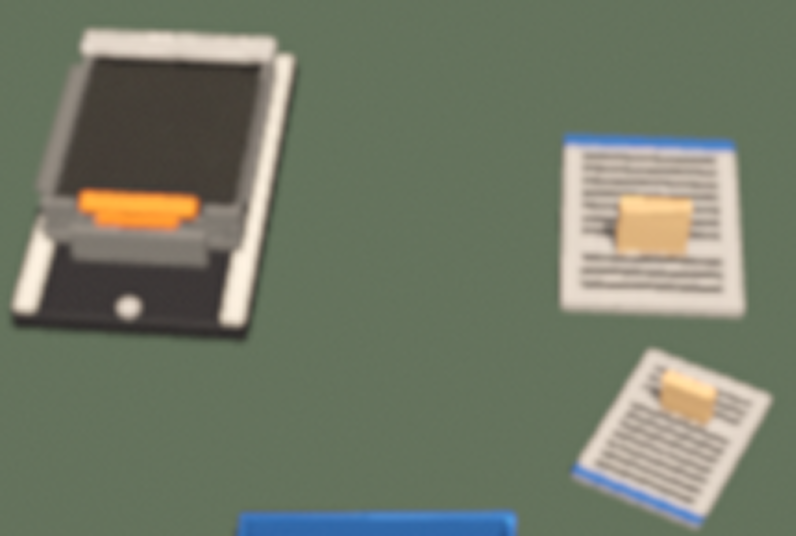

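The crop confirms the large grate as the one meant, with its corners at crop (50,228), (207,236), (191,448) and (34,438) and the blue edge towards the robot. The small one is about 115x80 mm. The station's lip end also faces the robot.

```bash
python3 - <<'E'
from h import *
import pickle
np.set_printoptions(precision=1,suppress=True)
d=pickle.load(open("im0.pkl","rb"));T=d["top"];S=d["scene"]
f=lambda L,z:onz(T,np.array(L)/3.8+[232,182]-.37,z)
fs=lambda L,z:onz(S,np.array(L)/3.7+[210,175]-.37,z)
def show(n,P):
    print(n,P[:,:2].tolist().__repr__() if 0 else P[:,:2].round(1).tolist(),"mean",P.mean(0),"yaw-ish of y edge",np.degrees(np.arctan2(P[0,0]-P[1,0],-(P[0,1]-P[1,1])*-1)))
def quad(n,P):
    tl,tr,br,bl=P[:,:2]
    ax=(tl+tr-bl-br)/2; ay=(tl+bl-tr-br)/2
    print(n,"c",P.mean(0),"len",np.hypot(*ax),np.hypot(*ay),"yaw",np.arctan2(ax[1],ax[0]),np.arctan2(-ay[0],ay[1]))
quad("grateT",f([(50,228),(207,236),(191,448),(34,438)],6))
quad("grateS",fs([(745,316),(561,309),(566,135),(734,140)],6)[[0,1,2,3]])
quad("railsT",f([(471,203),(671,216),(650,566),(445,551)],17))
quad("baseS",fs([(245,327),(13,318),(83,32),(276,40)],16))
print("dots",f([(571,219),(547,547)],18))
print("lip free edge T",f([(469,487),(648,500)],52),"\nrear",f([(466,517),(646,528)],52))
print("lip S rear",fs([(276,40),(84,32)],52),"front",fs([(276,62),(84,54)],52))
print("catch lower T",f([(519,305),(623,308)],50),"upper",f([(522,270),(624,276)],56))
print("catch S top",fs([(80,192),(198,198)],56))
print("block top T",f([(88,289),(152,291),(154,312),(88,308)],44))
print("block S",fs([(618,197),(691,199)],44))
print("dot S",fs([(128,307)],18))
E
```

```text
grateT c [526.3 139.    6. ] len 151.4892989491128 112.6589683844826 yaw -0.04820012410211261 -0.039979225233351706
grateS c [527.8 140.2   6. ] len 157.15257013885343 111.27963916122641 yaw -0.04949919026964998 -0.039442211078793976
railsT c [ 498.4 -174.1   17. ] len 248.11593422424764 144.1023576598358 yaw -0.06296932917363839 -0.05333262581639534
baseS c [ 492.7 -177.4   16. ] len 267.3495844150014 138.07542375513682 yaw -0.022826009306252306 -0.052550771525539164
dots [[ 615.2 -181.7   18. ]
 [ 382.6 -165.7   18. ]]
lip free edge T [[ 423.7 -108.1   52. ]
 [ 416.6 -231.7   52. ]] 
rear [[ 403.1 -106.3   52. ]
 [ 397.4 -230.3   52. ]]
lip S rear [[ 406.2 -102.6   52. ]
 [ 397.9 -231.3   52. ]] front [[ 428.4 -101.3   52. ]
 [ 420.5 -228.5   52. ]]
catch lower T [[ 550.1 -142.    50. ]
 [ 549.2 -214.5   50. ]] upper [[ 574.  -143.4   56. ]
 [ 571.  -214.4   56. ]]
catch S top [[ 555.1 -213.8   56. ]
 [ 559.9 -140.7   56. ]]
block top T [[556.8 159.   44. ]
 [556.2 114.2  44. ]
 [541.5 112.4  44. ]
 [543.5 158.6  44. ]]
block S [[544.9 115.8  44. ]
 [546.2 160.7  44. ]]
dot S [[ 615.5 -181.5   18. ]]
```

```bash
cat >>h.py <<'E'
np.set_printoptions(precision=2,suppress=True)
C=np.array([498.6,-174.,0]);PSI=-0.058
SGN=1
def tool(Rg): return Rg*R.from_euler("xyz",[np.pi,0,SGN*np.pi/2])
def grate_pose(hook,yaw,tilt,dy=0.,off=(100,0,13)):
    """TCP pose for hook_edge at world point, plate yawed and tilted; dy: block centre offset of tool in grate y"""
    Rg=R.from_euler("xyz",[0,-tilt,yaw])
    o=np.array(off,float)+[0,dy,0]
    return np.array(hook)+Rg.apply(o),tool(Rg).as_euler("xyz")
def st(x,y,z,dpsi=0): return C+R.from_euler("z",PSI).apply([x,y,z])
E
cat >grasp.py <<'E'
from h import *
import h
from bench import robot
gy=-0.045
hook=np.array([551.3,138.3,0])-R.from_euler("z",gy).apply([100,0,0])
for s in(1,-1):
    h.SGN=s
    for p,o in(grate_pose(hook,gy,0),grate_pose(hook+[0,0,120],gy,0),grate_pose(st(-69,0,80),PSI,.27),grate_pose(st(-93,0,36),PSI,.0)):
        q=robot.inverse_kinematics(p,o); print(s,p,o,q)
E
python3 grasp.py
```

```text
1 [551.3 138.3  13. ] [3.14 0.   1.53] [ 0.05  0.51  1.73 -0.    0.91  0.09]
1 [551.3 138.3 133. ] [3.14 0.   1.53] [ 0.05  0.36  1.61 -0.    1.17  0.09]
1 [ 522.47 -175.39  119.2 ] [2.87 0.   1.51] [-0.62  0.21  1.91  0.2   0.81 -0.69]
1 [ 505.59 -174.41   49.  ] [3.14 0.   1.51] [-0.54  0.41  1.78  0.    0.95 -0.48]
-1 [551.3 138.3  13. ] [ 3.14  0.   -1.62] [ 0.05  0.51  1.73 -0.    0.91 -3.05]
-1 [551.3 138.3 133. ] [ 3.14  0.   -1.62] [ 0.05  0.36  1.61 -0.    1.17 -3.05]
-1 [ 522.47 -175.39  119.2 ] [-2.87  0.   -1.63] [-0.62  0.21  1.91  0.2   0.81  2.45]
-1 [ 505.59 -174.41   49.  ] [ 3.14  0.   -1.63] [-0.54  0.41  1.78 -0.    0.95  2.66]
```

```bash
cat >g1.py <<'E'
from h import *
from bench import robot
import pickle
gy=-0.045
hook=np.array([551.3,138.3,0])-R.from_euler("z",gy).apply([100,0,0])
robot.move_ptp(*grate_pose(hook+[0,0,100],gy,0))
robot.move_gripper(0.55)
hit=robot.move_linear(grate_pose(hook,gy,0)[0],speed=80,f_stop=8)
print("down hit",hit,robot.current_tcp_pos())
robot.move_gripper(0.0)
print("w",robot.current_gripper_width()*93,robot.current_finger_force(),robot.current_contact_force())
robot.move_linear(grate_pose(hook+[0,0,100],gy,0)[0],speed=100)
print("lift",robot.current_contact_force(),robot.current_ft_torque())
p,o=grate_pose(st(-69,0,80),PSI,.27)
robot.move_ptp(p,o); robot.sleep(.3)
d={n:robot.get_image(n) for n in("top","scene")}
pickle.dump(d,open("im1.pkl","wb"))
print(robot.current_tcp_pos(),p,robot.current_contact_force(),robot.current_gripper_width()*93,robot.current_t())
a=cv2.resize(d["top"]["img"][220:345,330:430],None,fx=4.4,fy=4.4,interpolation=cv2.INTER_CUBIC)
b=cv2.resize(d["scene"]["img"][150:275,200:280],None,fx=4.4,fy=4.4,interpolation=cv2.INTER_CUBIC)
cv2.imwrite("pics/g1.png",np.hstack([a,b])); print(a.shape,b.shape)
E
python3 g1.py
```

```text
down hit False [551.79 138.32  13.56]
w 11.821592847582947 29.999596774578094 [-1.29 -0.15  1.77]
lift [-1.3   0.58 -4.42] [-0.03 -0.02 -0.01]
[ 522.69 -174.83  119.17] [ 522.47 -175.39  119.2 ] [-0.75 -0.25 -4.08] 11.497113525294674 7.7667
(550, 440, 3) (550, 352, 3)
```

View pics/g1.png

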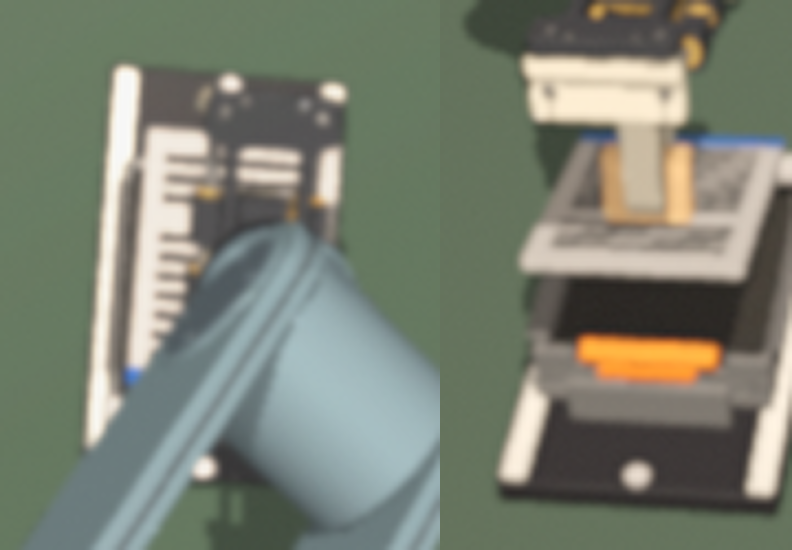

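The view shows the grate gripped, tilted with the blue edge low towards the lip, over the tray. In the right crop its far edge runs from (522,272) to (744,281). In the left crop the far corners are at (148,128) and (342,148). I'll compute the lateral offset from these.

```bash
python3 - <<'E'
from h import *
import pickle
d=pickle.load(open("im1.pkl","rb"));d0=pickle.load(open("im0.pkl","rb"))
T=d["top"];S=d["scene"]
ft=lambda L,z:onz(T,np.array(L)/4.4+[330,220]-.4,z)
fs=lambda L,z:onz(S,(np.array(L)-[440,0])/4.4+[200,150]-.4,z)
ys=lambda P:R.from_euler("z",-PSI).apply(P-C)
print("far T",ys(ft([(148,128),(342,148)],126)))
print("far S",ys(fs([(522,272),(744,281)],120)))
print("hook blue T left",ys(ft([(124,382)],86)))
print("hook S right end",ys(fs([(786,147)],84)))
print("catch S",ys(fs([(577,338),(721,345)],56)),"dot",ys(fs([(637,475)],18)))
print("rail T/left",ys(ft([(114,67),(347,85)],17)))
f=lambda L,z:onz(d0["top"],np.array(L)/3.8+[232,182]-.37,z)
print("T0 lip",ys(f([(469,487),(648,500)],52)),"catch",ys(f([(519,305),(623,308)],50)),"dots",ys(f([(571,219),(547,547)],18)))
print("T0 floor edge inner walls mid", ys(f([(482,400),(642,408)],45)))
g=lambda L,z:onz(d0["scene"],np.array(L)/3.7+[210,175]-.37,z)
print("S0 lip",ys(g([(276,40),(84,32)],52)),"catch",ys(g([(80,192),(198,198)],56)))
E
```

```text
far T [[ 74.89  56.06 126.  ]
 [ 71.67 -55.57 126.  ]]
far S [[ 78.87 -53.9  120.  ]
 [ 78.62  56.7  120.  ]]
hook blue T left [[-69.79  57.3   86.  ]]
hook S right end [[-66.65  56.84  84.  ]]
catch S [[ 58.41 -37.68  56.  ]
 [ 58.81  37.45  56.  ]] dot [[116.98  -0.45  18.  ]]
rail T/left [[123.74  71.34  17.  ]
 [123.34 -73.25  17.  ]]
T0 lip [[-78.64  61.4   52.  ]
 [-78.56 -62.35  52.  ]] catch [[ 49.58  34.97  50.  ]
 [ 52.86 -37.53  50.  ]] dots [[ 116.85   -0.94   18.  ]
 [-116.26    1.57   18.  ]]
T0 floor edge inner walls mid [[-17.96  55.96  45.  ]
 [-15.33 -55.51  45.  ]]
S0 lip [[-96.39  65.9   52.  ]
 [-97.17 -63.03  52.  ]] catch [[ 58.67 -36.44  56.  ]
 [ 59.29  36.79  56.  ]]
```

```bash
cat >g2.py <<'E'
from h import *
from bench import robot
Y=-1.4;TH=.26
tcp=lambda x,z,th=TH:grate_pose(st(x,Y,z),PSI,th)
def where(th=TH):
    p=np.array(robot.current_tcp_pos()); Rg=R.from_euler("xyz",[0,-th,PSI])
    return R.from_euler("z",-PSI).apply(p-Rg.apply([100,0,13])-C)
if __name__=="__main__":
    robot.move_linear(*tcp(-68,55),speed=60); robot.sleep(.3)
    print(where(),robot.current_contact_force())
    hit=robot.move_linear(tcp(-68,33.5)[0],speed=15,f_stop=3)
    w=where();print("down",hit,w,robot.current_contact_force())
    if hit and w[2]<39:
        z=w[2]+.3
        hit=robot.move_linear(tcp(-102,z)[0],speed=15,f_stop=4)
        print("in",hit,where(),robot.current_contact_force())
    print(robot.current_t())
E
python3 g2.py
```

```text
[-67.82  -1.51  55.36] [ 0.38  0.32 -4.04]
down True [-67.94  -1.35  34.72] [ 1.77 -0.41  1.19]
in True [-91.55  -1.26  34.51] [0.64 0.22 0.61]
11.2667
```

```bash
cat >g3.py <<'E'
from g2 import *
w=where();x,z=w[0],w[2]+.3
for th in(.21,.16,.13,.11,.095):
    x-=.15
    hit=robot.move_linear(*tcp(x,z,th),speed=15,f_stop=5)
    print(th,hit,where(th),robot.current_contact_force(),np.array(robot.current_eef_rot()))
    if hit: break
print(robot.current_t())
E
python3 g3.py
```

```text
0.21 False [-91.78  -1.18  34.57] [1.34 0.44 1.74] [ 2.93 -0.    1.51]
0.16 False [-92.03  -1.26  34.58] [0.84 0.35 1.73] [ 2.98 -0.    1.51]
0.13 False [-92.21  -1.32  34.52] [0.65 1.   2.09] [ 3.01 -0.    1.51]
0.11 False [-92.25  -1.37  34.64] [ 0.34 -0.43  1.92] [ 3.03 -0.    1.51]
0.095 False [-92.44  -1.4   34.8 ] [-0.79  0.34  3.4 ] [3.05 0.   1.51]
13.1333
```

```bash
cat >g4.py <<'E'
from g2 import *
import pickle
robot.move_gripper(.35)
print(robot.current_finger_force(),robot.current_contact_force())
p=np.array(robot.current_tcp_pos());Rt=R.from_euler("xyz",robot.current_eef_rot())
robot.move_linear(p-Rt.apply([0,0,70]),speed=100)
robot.move_gripper(0.)
o=grate_pose([0,0,0],PSI,0)[1]
robot.move_linear(st(6.5,Y,110),o,speed=100); robot.sleep(.2)
d={n:robot.get_image(n) for n in("top","scene")};pickle.dump(d,open("im2.pkl","wb"))
cv2.imwrite("pics/g4.png",cv2.resize(d["scene"]["img"][150:275,200:300],None,fx=4.4,fy=4.4,interpolation=cv2.INTER_CUBIC))
print(robot.current_contact_force(),robot.current_t())
E
python3 g4.py
```

```text
0.0 [-0.37 -0.09 -0.39]
[ 0.22 -0.18  0.48] 15.8833
```

View pics/g4.png

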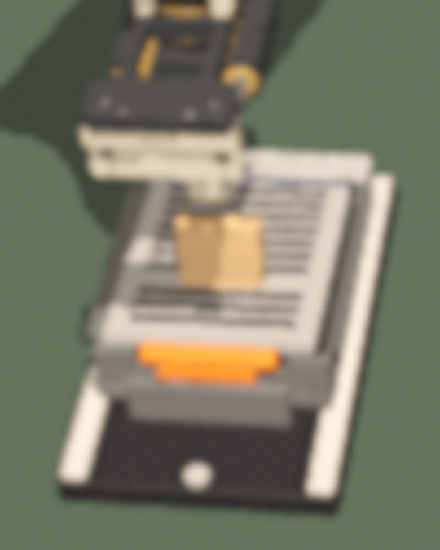

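The grate sits between the side walls with its hook edge under the lip and its far edge resting on the orange catch (215,350). Now I press.

```bash
cat >g5.py <<'E'
from g2 import *
import sys
lim=float(sys.argv[1])
hit=robot.move_linear(st(6.5,Y,96),speed=40,f_stop=4)
print(hit)
z=96
for z in (90,86,84,82,80,79,78,77):
    hit=robot.move_linear(st(6.5,Y,z),speed=8,f_stop=lim)
    f=robot.current_contact_force();print(z,hit,np.array(robot.current_tcp_pos()),f)
    if hit or f[2]>lim: break
print(robot.current_t())
E
python3 g5.py 13
```

```text
False
90 False [ 505.03 -175.76   90.02] [-0.22  0.44  0.88]
86 False [ 505.85 -176.28   86.55] [ 3.07 -0.36  5.46]
84 False [ 503.84 -175.08   83.12] [ 0.06  0.61 -0.39]
82 False [ 504.88 -175.68   81.85] [ 0.37 -0.97  0.67]
80 False [ 504.96 -175.76   79.94] [-0.28 -0.06  0.23]
79 False [ 505.14 -175.87   79.31] [ 0.11 -0.19  3.38]
78 False [ 505.17 -175.87   78.7 ] [-1.7   1.26  7.04]
77 False [ 505.22 -175.88   78.2 ] [-2.89  2.47 12.41]
19.9583
```

```bash
python3 - <<'E'
from g2 import *
robot.move_linear(st(6.5,Y,200),speed=120)
robot.move_j([1.043,0.259,1.535,0,1.348,-0.203]); robot.sleep(.5)
import pickle
d={n:robot.get_image(n) for n in("top","scene")};pickle.dump(d,open("im3.pkl","wb"))
a=cv2.resize(d["top"]["img"][220:345,330:420],None,fx=4.4,fy=4.4,interpolation=cv2.INTER_CUBIC)
b=cv2.resize(d["scene"]["img"][165:290,205:295],None,fx=4.4,fy=4.4,interpolation=cv2.INTER_CUBIC)
cv2.imwrite("pics/g5.png",np.hstack([a,b]))
print(robot.current_contact_force(),robot.current_t())
E
```

```text
[0.   0.55 0.39] 24.45
```

View pics/g5.png

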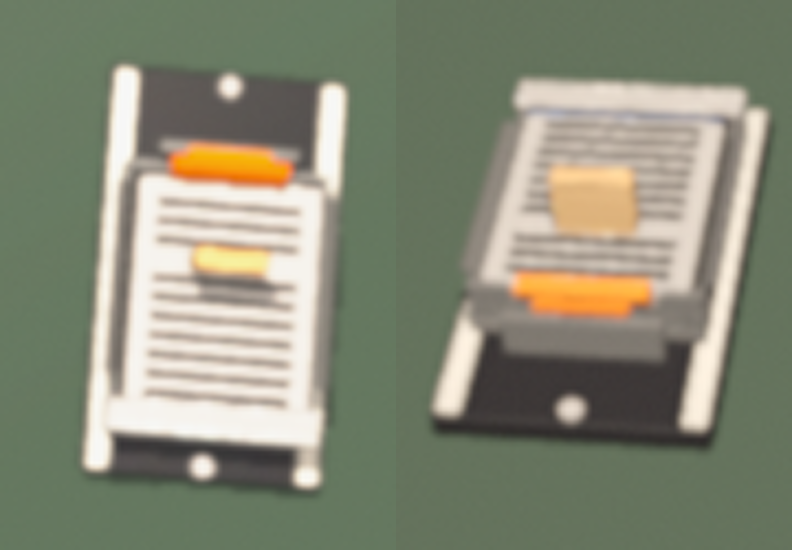

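The picture shows the grate flat in the tray. Its far edge is under the orange catch (230,165) and its hook edge is under the lip (212,420). The press height also matched the seat: block top at 80 mm, less about 1.5 mm of cushion give at 12 N.

```bash
python3 -c "
from bench import robot
print(robot.hand_in())"
```

```text
the job is handed in; nothing more can be done
None
```

I hooked the grate under the lip to the stop, clicked it under the orange catch and let go. The last picture shows it flat in the tray, and the job was handed in after about 24.5 s; the hand-in returned no verdict.

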